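# Load the brass bar into the cut-off saw against its hidden length stop

### The job

Pick up the brass bar, lay it flat in the saw's infeed guide and slide it under the blue guard until you feel it come up firmly against the stop hidden inside; then let go and leave it there. Push gently, do not ram the stop, and leave the dark steel bar where it is.

Things in the scene. Friction and masses are not known exactly. Their poses are not given: they have to be found in the camera images.
- brass_bar: Yellow brass bar, the one to load: 160 long (its x) x 20 wide (its y) x 25 high (its z) mm, about 0.55 to 0.8 kg. Origin at the centre of its underside; both ends are alike. It starts lying on the table on its 20 mm side, so it can be gripped across its 20 mm width from above.
- steel_bar: Dark steel bar of the same size, lying on the table beside the brass bar. A bystander: leave it alone. Origin at the centre of its underside, x along its length.
- guide: Fixed infeed guide of a small cut-off saw. Origin on the table below the mouth of its blue guard; x runs along the guide into the guard, z up. Its open part, x -200 to 0 mm, has a flat floor 12 mm above the table between two fences 44 mm apart, 8 mm high above the floor. Behind the guard, x 130 to 240 mm, is a motor 130 mm high.
- stop (a joint): Sprung plate of the hidden length stop: 0 m untouched, grows as the bar pushes it deeper, 0.015 m at its solid end (bar fully home). The spring is weak (0.6 to 1.2 N), so what is felt is the solid end; the bar's own friction holds it there when let go. A firm push of about 10 N is plenty; over 30 N is ramming.
- mouth (a point): Middle of the guard's mouth, at floor level (12 mm above the table). The tunnel behind it is 44 mm wide, 40 high, 130 deep; the guard is 96 wide, its top 57 above the table. The stop is inside, unseen, at a depth that differs each time: a bar fully home has its front end 25 to 75 mm past the mouth. Grip the bar 20 to 35 mm behind its middle and the fingers stay clear of the guard.
Mind the look-alikes: they are no part of the job. What is meant by the brass_bar is not green, and is the larger of those in its own colour.

How it is judged (in metres and radians):
At the end, for the whole second after the job is handed in: The brass bar lies still on the guide floor (middle within 15 mm of the centre line, underside under 25 mm above the table, lined up within 10 degrees), its front end under the guard, holding the hidden stop pressed by over 5 of its 15 mm, so within 10 mm of fully home (value of joint stop above 0.005 m and y of brass_bar in the frame of guide between -0.015 and 0.015 m and z of brass_bar in the frame of guide below 0.025 m and x of brass_bar in the frame of guide between -0.08 and 0 m and angle between the x axis of brass_bar and the x axis of guide, either way round below 0.18 rad and linear speed of brass_bar below 0.01 m/s); the robot touches nothing.
It fails at once if the stop is rammed: the bar pushes it with more than 30 N (contact force between brass_bar and stop above 30 N).
It fails at once if the dark steel bar is moved by more than 30 mm (distance of steel_bar from where it was at the start of the episode above 0.03 m).
It also fails if it takes over 45 s, if anything falls off the work surface, if the arm or the gripper's body presses on something with over 40 N, if the wrist force passes 120 N, or if a joint passes its speed limit or range.

### The arm

A 6-joint arm with a two-finger parallel gripper is mounted at the origin on the work surface. World frame = base frame: x ahead of the robot, y to its left, z up, the work surface at z = 0. Lengths are in mm, angles in rad, forces in N, time in s.
With the tool pointing down it reaches from about 400 to 925 mm from the base axis. Payload 12.5 kg.
Tool frame: the origin (TCP) lies midway between the tips of the shut fingers; the grasp point (between the pads) lies 19 mm behind it (env.tcp_to_grasp is the distance from the TCP to the grasp point, in mm); z points along the fingers, y is the line along which they close (so a half turn about z gives the same grasp; the last joint's range is limited). The gripper opens to 95 mm and grips with 3 to 60 N. Pads are 20 mm wide; open, the fingers measure 119 mm over their backs; the gripper's body (75 mm by 180 mm) begins 59 mm behind the grasp point.
Start: joints at [-0.106, 0.491, 1.559, -0, 1.092, -0.106], TCP at [625.017, 0.021, 214.661] pointing down, gripper open.
Joint ranges: [-3.1, 3.1], [-0.84, 2.19], [0.05, 2.79], [-1.13, 4.28], [0.06, 2.93], [-2.69, 2.69]. Speed limits (rad/s): [2.22, 2.22, 2.79, 3.14, 3.14, 3.14].

### API

Orientations are given as [roll, pitch, yaw] about the fixed x, y, z axes, in that order (R = Rz(yaw) Ry(pitch) Rx(roll)).
In Python, from cell import env gives the robot as it stands. The module is installed in compiled form; this text tells all that it offers.
- The arm moves only by the tool step_arm, never from a script. Its argument "plan" is a list that holds one entry, the list of rows, each a list of 5 numbers: the shift along the tool's x, y, z in mm, then the turn about the tool's z in degrees, then the opening, from -1 (shut) to 1 (fully open). A call has 1 to 8 rows; each row is the pose to reach, as a shift and turn from the pose commanded when the call began, along the tool's axes at that moment; what a row does not reach only later rows make up. A row lasts 1/12 s, in which the tool goes at most 41.7 mm and 7.16 degrees, less where a joint would pass 70% of its speed; a pose out of reach is approached as far as the arm can. A call with a gripper value outside its range is refused whole. The fingers move at their own pace and stop on an object; the grip force is fixed at half the most. Time passes only in rows, so rows that repeat a pose let the fingers close. It gives the time, the measured TCP pose, the force, the opening and the grip force at its end, in the units of the state.
- env.state(): the state, without advancing time (a new reading comes with each control period).
- env.read_camera(name): name is "scene" or "side" or "wrist"; returns the picture (420x560x3 uint8, blue, green, red); there is no depth.
- env.get_calibration(name): a dict with "K" (3x3 intrinsics, pixels), "D" ([k1, k2, p1, p2, k3] as OpenCV has them; the pictures are not rectified), "extrinsics" (4x4, takes a point from world to camera coordinates). Camera axes: x right, y up, looking along -z (the intrinsics and any distortion apply to the point x, -y, -z); pixel columns grow to the right and rows downward; lengths in mm; the calibration is good to about 2 mm. A picture is of the moment at which its call begins: read the wrist's pose just before it. get_calibration takes no time and is no camera call; for the wrist camera it gives the pose at the moment of the call.
- env.job_done(): hands the job in; it is judged then, once.
The state is a dict: "t": time; "joints": joint angles; "qvel": joint speeds; "tau": joint torques, N m; "eef_pos": TCP position; "tcp_rot": TCP orientation; "ft_force": force on the tool from outside, world axes, zero at the start; "moment": the same for the moment, N m; "opening": opening from 0.0 (shut) to 1.0 (fully open); "grip_force": force on a finger pad.
Only numpy, scipy, OpenCV 4.12 (cv2) and the standard library are available. Lean on these libraries where they do the work, as an engineer would, in place of code of your own. Each camera call takes 0.05 s, during which the arm holds its last target. There are 200 camera calls.

## Working session

There is one attempt and no reset: what is moved stays moved. The work goes in short steps, Python scripts to look and compute and a tool call to move; the robot and the scene stay as the last step left them, time stands still between calls to the robot, and variables do not carry over. Pictures are saved under pics/ and viewed, at most 10 in all, crops included, and the job is handed in when it is done.

Besides the shell and the picture viewer there is one more tool, called by a JSON object that holds its "fn" and its "kwargs", one argument or row to a line. step_arm: Moves the arm, as the interface text tells. Its arguments: {"type":"object","properties":{"plan":{"type":"array"}},"required":["plan"]}

```bash
mkdir -p pics
cat > h.py <<'E'
import numpy as np, cv2
from cell import env
def ray(cal,px):
    K,D,E=[np.array(cal[k],float) for k in("K","D","extrinsics")]
    p=cv2.undistortPoints(np.array([[px]],float),K,D)[0,0]
    R,t=E[:3,:3],E[:3,3]
    return -R.T@t, R.T@np.array([p[0],-p[1],-1])
def onz(cal,px,z):
    o,d=ray(cal,px); return o+d*(z-o[2])/d[2]
def proj(cal,P):
    K,D,E=[np.array(cal[k],float) for k in("K","D","extrinsics")]
    c=(E[:3,:3]@np.array(P,float).T).T+E[:3,3]
    c=c*[1,-1,-1]
    return cv2.projectPoints(c,np.zeros(3),np.zeros(3),K,D)[0][:,0]
E
python3 - <<'E'
from h import *
s=env.state();print(s['t'],s['eef_pos'],s['tcp_rot'],s['ft_force'])
for n in("scene","side"):
    im=env.read_camera(n);cv2.imwrite(f"pics/{n}0.png",im)
    o,_=ray(env.get_calibration(n),(280,210));print(n,o.round())
E
```

```text
0.0 [6.24751921e+02 5.99752444e-02 2.14051999e+02] [-3.14048740e+00 -1.22307869e-04  1.57080694e+00] [-0.38340636 -0.32845787  0.5123081 ]
scene [1270.  -67.  614.]
side [ 337. -502.  512.]
```

View pics/scene0.png

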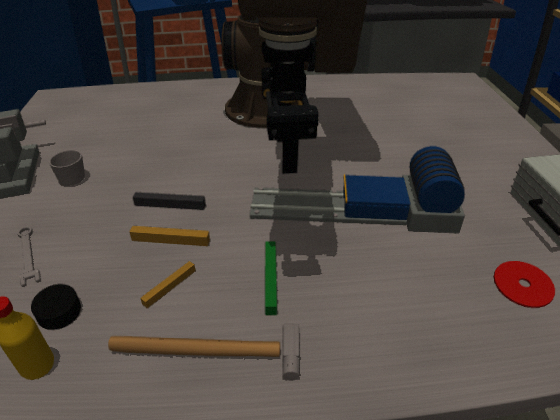

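View pics/side0.png

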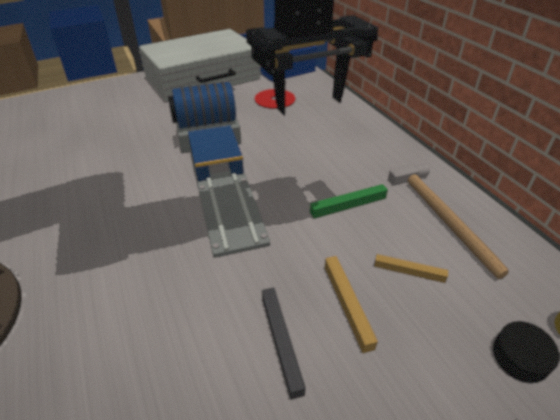

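Candidates in the scene view are the yellow bar at (170,236), a shorter yellow bar at (168,284) and a green bar at (270,277). The one at (170,236) fits, since it is not green and is the larger yellow one. I'll confirm it in an enlarged crop.

Run:
```python
from h import *
a=cv2.imread("pics/scene0.png");b=cv2.imread("pics/side0.png")
cv2.imwrite("pics/c1.png",cv2.resize(a[170:310,110:310],None,fx=4,fy=4,interpolation=cv2.INTER_CUBIC)) 
cv2.imwrite("pics/c2.png",cv2.resize(b[120:270,170:370],None,fx=4,fy=4,interpolation=cv2.INTER_CUBIC))
for n,im in(("scene",a),("side",b)):
    cal=env.get_calibration(n)
    h=cv2.cvtColor(im,cv2.COLOR_BGR2HSV)
    m=cv2.inRange(h,(12,100,70),(28,255,255))
    k,l,st,c=cv2.connectedComponentsWithStats(m)
    for i in range(1,k):
        if st[i,4]>150:
            cen=onz(cal,c[i],15); r=cv2.minAreaRect(np.argwhere(l==i)[:,::-1].astype(np.float32))
            bx=cv2.boxPoints(r); mids=[(bx[j]+bx[(j+1)%4])/2 for j in range(4)]
            L=sorted([(mids[0],mids[2]),(mids[1],mids[3])],key=lambda p:np.linalg.norm(p[0]-p[1]))[1]
            e=[onz(cal,q,15) for q in L]
            print(n,st[i],c[i].round(),cen.round(),e[0].round(),e[1].round(),np.linalg.norm(e[0]-e[1]).round())
```

```text
scene [532  88  28  25 230] [547.  97.] [-14. 954.  15.] [-116.  965.   15.] [ 67. 962.  15.] 183.0
scene [129 226  80  12 591] [169. 231.] [ 566. -228.   15.] [ 552. -313.   15.] [ 580. -150.   15.] 166.0
scene [140 261  55  42 420] [167. 281.] [ 704. -220.   15.] [ 658. -176.   15.] [ 745. -259.   15.] 121.0
scene [   0  312   35   68 1163] [ 16. 337.] [ 815. -464.   15.] [ 760. -479.   15.] [ 893. -441.   15.] 138.0
scene [ 108  336  172   20 2386] [195. 345.] [ 844. -163.   15.] [ 831. -302.   15.] [860. -32.  15.] 272.0
side [ 149    0  114   40 3155] [207.  16.] [ 810. 1227.   15.] [1062. 1222.   15.] [ 578. 1276.   15.] 487.0
side [  0  25  23  22 375] [10. 35.] [  44. 1393.   15.] [  94. 1391.   15.] [1.000e+00 1.386e+03 1.500e+01] 92.0
side [  0  64  38  32 300] [13. 83.] [ 81. 869.  15.] [148. 890.  15.] [ 37. 914.  15.] 114.0
side [ 409  175   98  102 1366] [460. 229.] [ 842. -190.   15.] [863. -26.  15.] [ 829. -301.   15.] 277.0
side [375 255  73  27 860] [411. 268.] [ 702. -222.   15.] [ 660. -182.   15.] [ 743. -261.   15.] 115.0
side [ 326  257   51   95 1617] [351. 305.] [ 575. -239.   15.] [ 595. -144.   15.] [ 561. -312.   15.] 172.0
```

View pics/c1.png

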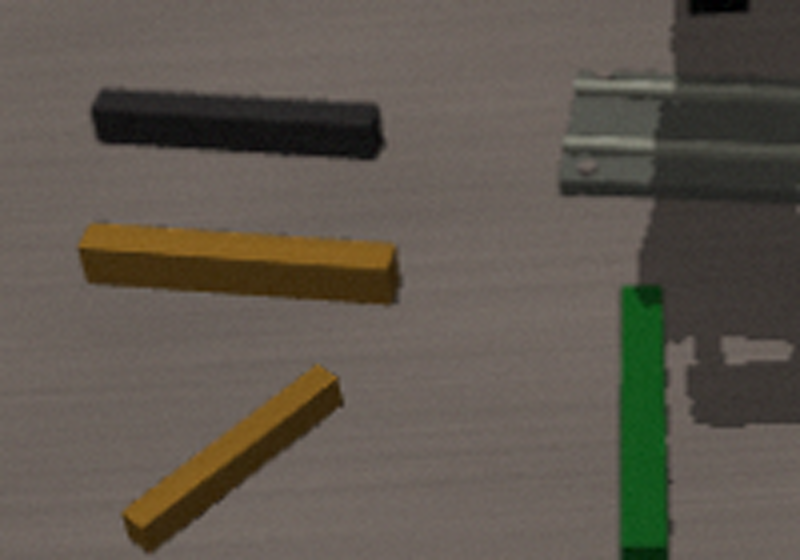

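View pics/c2.png

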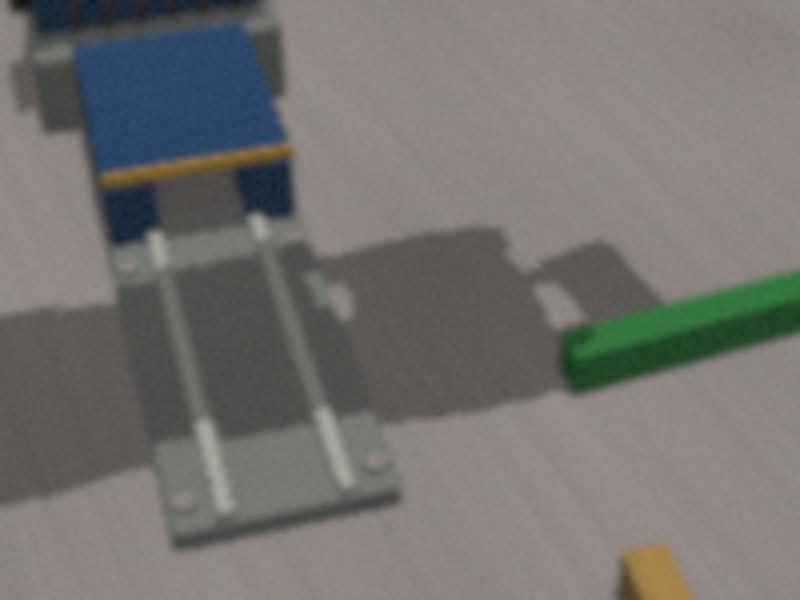

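The crop confirms it: the larger yellow bar is about 160 mm long, while the other yellow one is only about 120. In c1 its top-face corners are at (90,225), (395,243), (388,268) and (82,247). In c2 the fences run from (225,510) to (155,235) and from (348,485) to (258,218), and the guard's top front edge from (103,180) to (290,152).

Run:
```python
from h import *
A=env.get_calibration("scene");B=env.get_calibration("side")
p1=lambda q,z:onz(A,(110+q[0]/4-.4,170+q[1]/4-.4),z)
p2=lambda q,z:onz(B,(170+q[0]/4-.4,120+q[1]/4-.4),z)
c=[p1(q,25) for q in((90,225),(395,243),(388,268),(82,247))]
print("bar",np.round(c),np.mean(c,0).round(1),np.linalg.norm(c[0]-c[1]),np.linalg.norm(c[0]-c[3]))
a=(c[1]+c[2]-c[0]-c[3]);print("bar yaw",np.degrees(np.arctan2(a[1],a[0])))
f=[p2(q,20) for q in((225,510),(155,235),(348,485),(258,218))]
print("fences",np.round(f)); 
for i in(0,2):
    d=f[i+1]-f[i];print(np.degrees(np.arctan2(d[1],d[0])),np.linalg.norm(d))
g=[p2(q,57) for q in((103,178),(290,150))];print("guard top front",np.round(g))
pl=[p2(q,12) for q in((175,538),(400,490))];print("plate",np.round(pl))
print("plate scene",p1((560,182),12).round(),p1((572,75),20).round(),p1((565,140),20).round())
```

```text
bar [[ 554. -304.   25.]
 [ 581. -148.   25.]
 [ 600. -151.   25.]
 [ 571. -306.   25.]] [ 576.8 -227.3   25. ] 158.57620641015234 16.9910736261244
bar yaw 79.87018050585806
fences [[448. -54.  20.]
 [479. 138.  20.]
 [499. -63.  20.]
 [530. 129.  20.]]
80.88089699963686 195.15407899713887
80.83881222369568 194.9750497609688
guard top front [[459. 145.  57.]
 [550. 128.  57.]]
plate [[425. -53.  12.]
 [521. -68.  12.]]
plate scene [525. -65.  12.] [440. -55.  20.] [499. -61.  20.]
```

{"fn": "step_arm", "kwargs": {
  "plan": [
    [[-40, -8, 0, 5, 0.3], [-80, -16, 0, 10, 0.3], [-120, -24, 20, 10, 0.3], [-160, -33, 40, 10, 0.3], [-200, -41, 70, 10, 0.3], [-236, -49, 100, 10, 0.3], [-236, -49, 104, 10, 0.3], [-236, -49, 104, 10, 0.3]]
  ]
}}

```text
t: 0.77
eef_pos: [573.6, -238.6, 106.6]
tcp_rot: [-3.136, -0.001, 1.393]
ft_force: [-0.1, 0.1, 0.0]
opening: 0.653
grip_force: 0.0
```

Run:
```python
from h import *
s=env.state();cal=env.get_calibration("wrist");im=env.read_camera("wrist");print(s['t'],s['eef_pos'],s['tcp_rot'],s['opening'],s['ft_force'])
b=np.array([577,-227,25.]);u=np.array([.174,.985,0]);v=np.array([.985,-.174,0])
P=[b+i*80*u+j*10*v for i,j in((1,1),(1,-1),(-1,-1),(-1,1))]
cv2.polylines(im,[proj(cal,P).astype(int)],True,(255,0,255),1);cv2.imwrite("pics/w1.png",im)
```

```text
0.7667 [ 573.58891849 -238.63267699  106.63306907] [-3.13610312e+00 -1.43977428e-03  1.39271021e+00] 0.6530232100446516 [-0.0947519   0.05701472  0.033185  ]
```

View pics/w1.png

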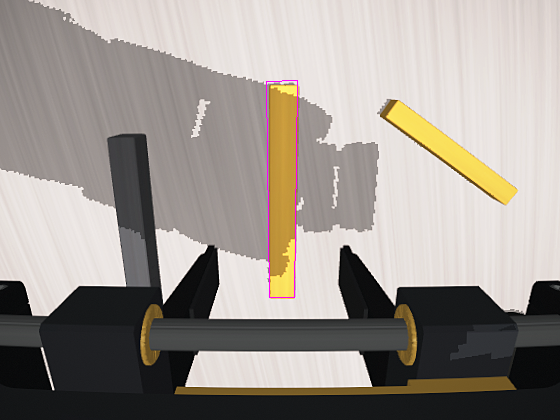

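The drawn outline fits the brass bar (columns 268–297, rows 82–297) and it sits between the fingers, with the steel bar well clear at (130,210). Descending now.

{"fn": "step_arm", "kwargs": {
  "plan": [
    [[0, 0, 35, 0, 0.3], [0, 0, 65, 0, 0.3], [0, 0, 85, 0, 0.3], [0, 0, 95, 0, 0.3], [0, 0, 97, 0, 0.3], [0, 0, 97, 0, 0.3]]
  ]
}}

```text
t: 1.32
eef_pos: [576.7, -235.4, 14.3]
tcp_rot: [3.141, 0.0, 1.397]
ft_force: [-0.2, -0.0, -0.6]
opening: 0.647
grip_force: 0.0
```

{"fn": "step_arm", "kwargs": {
  "plan": [
    [[0, 0, 5, 0, 0.3], [0, 0, 5, 0, -1], [0, 0, 5, 0, -1], [0, 0, 5, 0, -1], [0, 0, 5, 0, -1], [0, 0, 5, 0, -1], [0, 0, 5, 0, -1], [0, 0, 5, 0, -1]]
  ]
}}

```text
t: 1.98
eef_pos: [576.2, -236.1, 8.8]
tcp_rot: [3.141, 0.0, 1.396]
ft_force: [3.0, -0.5, 1.0]
opening: 0.219
grip_force: 1.4
```

{"fn": "step_arm", "kwargs": {
  "plan": [
    [[0, 0, 0, 0, -1], [0, 0, -20, 0, -1], [0, 0, -45, 0, -1], [0, 0, -70, 0, -1], [0, 0, -80, 0, -1], [0, 0, -80, 0, -1]]
  ]
}}

```text
t: 2.48
eef_pos: [576.6, -236.3, 90.3]
tcp_rot: [3.139, 0.001, 1.396]
ft_force: [0.4, 0.1, -5.9]
opening: 0.209
grip_force: 30.0
```

Run:
```python
from h import *
s=env.state();im=env.read_camera("side");print(s['t'],s['eef_pos'],s['tcp_rot'],s['opening'],s['ft_force'],s['moment'],s['grip_force'])
cv2.imwrite("pics/s2.png",im)
```

```text
2.4833 [ 576.64660768 -236.31755991   90.33945409] [3.13871853e+00 9.58548380e-04 1.39632133e+00] 0.2088459545107276 [ 0.35822896  0.12639813 -5.85577197] [-0.10279791 -0.00560467 -0.03729366] 29.977980852127075
```

View pics/s2.png

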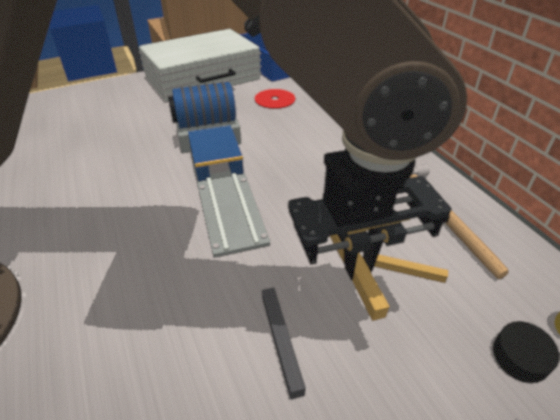

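{"fn": "step_arm", "kwargs": {
  "plan": [
    [[33, -19, 0, 0, -1], [66, -38, 0, 0, -1], [99, -57, 0, 0, -1], [132, -76, 0, -0.9, -1], [165, -95, 0, -0.9, -1], [198, -115, 0, -0.9, -1], [231, -134, 0, -0.9, -1], [231, -134, 0, -0.9, -1]]
  ]
}}

```text
t: 3.2
eef_pos: [480.0, 19.5, 87.0]
tcp_rot: [-3.135, -0.0, 1.416]
ft_force: [-0.4, -0.0, -6.9]
opening: 0.208
grip_force: 30.0
```

{"fn": "step_arm", "kwargs": {
  "plan": [
    [[0, 0, 0, 0, -1], [0, 0, 20, 0, -1], [0, 0, 40, 0, -1], [0, 0, 55, 0, -1], [0, 0, 55, 0, -1], [0, 0, 55, 0, -1]]
  ]
}}

```text
t: 3.7
eef_pos: [483.8, 14.2, 32.6]
tcp_rot: [-3.139, 0.0, 1.411]
ft_force: [0.1, -0.3, -5.7]
opening: 0.205
grip_force: 30.0
```

Run:
```python
from h import *
s=env.state();cal=env.get_calibration("wrist");im=env.read_camera("wrist");print(s['t'],s['eef_pos'],s['tcp_rot'],s['opening'],s['ft_force'],s['grip_force'])
o=np.array([505,137,0.]);u=np.array([.159,.987,0]);v=np.array([-.987,.159,0])
G=lambda x,y,z:o+x*u+y*v+[0,0,z]
for y in(-25,-22,22,25):
    cv2.polylines(im,[proj(cal,[G(x,y,20) for x in(-80,-40,0)]).astype(int)],False,(255,0,255),1)
d=np.array(s['eef_pos'])-o;print(d@u,d@v);cv2.imwrite("pics/w3.png",im)
```

```text
3.7 [483.8175816   14.16891963  32.5902702 ] [-3.13901782e+00  1.71314616e-04  1.41102518e+00] 0.20484773875594192 [ 0.08749592 -0.29847948 -5.74017883] 29.98769223690033
-124.60228085453018 1.3769051794933311
```

View pics/w3.png

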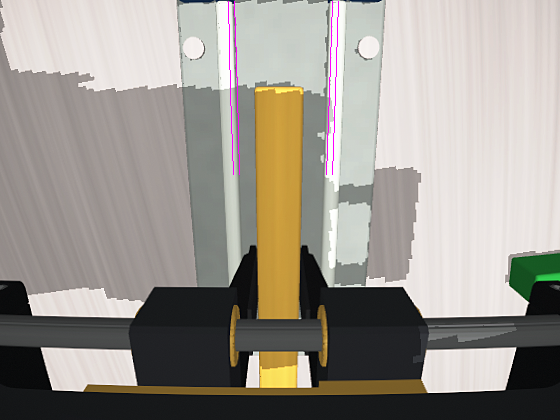

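The bar hangs centred between the fences: its columns are 256–302, and the fences' inner edges are at about 237 and 328. Its front is short of the guard. Setting it down.

{"fn": "step_arm", "kwargs": {
  "plan": [
    [[0, 1, 4, 0, -1], [0, 1, 7, 0, -1], [0, 1, 9, 0, -1], [0, 1, 10, 0, -1], [0, 1, 10, 0, -1]]
  ]
}}

```text
t: 4.17
eef_pos: [485.1, 14.6, 23.6]
tcp_rot: [3.142, 0.0, 1.412]
ft_force: [1.2, -0.2, -5.5]
opening: 0.209
grip_force: 30.0
```

{"fn": "step_arm", "kwargs": {
  "plan": [
    [[0, 0, 1, 0, -1], [0, 0, 2, 0, -1], [0, 0, 2, 0, -1]]
  ]
}}

```text
t: 4.42
eef_pos: [485.2, 14.6, 21.6]
tcp_rot: [3.142, -0.0, 1.412]
ft_force: [0.1, -0.1, -6.5]
opening: 0.207
grip_force: 30.0
```

{"fn": "step_arm", "kwargs": {
  "plan": [
    [[0, 0, 0, 0, -0.3], [0, 0, 0, 0, -0.3], [0, 0, 0, 0, -0.3], [0, 0, -1, 0, -0.3], [-8, 0, -1, 0, -0.3], [-20, 0, -1, 0, -0.3], [-20, 0, -1, 0, -0.3], [-20, 0, -1, 0, -0.3]]
  ]
}}

```text
t: 5.08
eef_pos: [482.0, -5.7, 22.7]
tcp_rot: [3.141, -0.0, 1.411]
ft_force: [-0.1, -0.3, -0.9]
opening: 0.35
grip_force: 0.0
```

{"fn": "step_arm", "kwargs": {
  "plan": [
    [[0, 0, 0, 0, -1], [0, 0, 0, 0, -1], [0, 0, 0, 0, -1], [0, 0, 0, 0, -1], [0, 0, 0, 0, -1], [0, 0, 0, 0, -1]]
  ]
}}

```text
t: 5.58
eef_pos: [482.0, -4.9, 22.7]
tcp_rot: [3.141, -0.0, 1.412]
ft_force: [-0.5, 2.5, 0.8]
opening: 0.207
grip_force: 30.0
```

{"fn": "step_arm", "kwargs": {
  "plan": [
    [[6, 0, 0, 0, -1], [13, 0, 0, 0, -1], [20, 0, 0, 0, -1], [27, 0, 0, 0, -1], [33, 0, 0, 0, -1], [37, 0, 0, 0, -1], [40, 0, 0, 0, -1], [40, 0, 0, 0, -1]]
  ]
}}

```text
t: 6.25
eef_pos: [488.4, 35.2, 22.6]
tcp_rot: [3.141, -0.0, 1.412]
ft_force: [-0.2, 4.3, 0.6]
opening: 0.211
grip_force: 30.0
```

{"fn": "step_arm", "kwargs": {
  "plan": [
    [[2, 0, 0, 0, -1], [4, 0, 0, 0, -1], [6, 0, 0, 0, -1], [8, 0, 0, 0, -1], [10, 0, 0, 0, -1], [11, 0, 0, 0, -1], [12, 0, 0, 0, -1]]
  ]
}}

```text
t: 6.83
eef_pos: [490.3, 46.3, 22.7]
tcp_rot: [3.141, 0.0, 1.412]
ft_force: [-0.5, -4.4, 2.6]
opening: 0.211
grip_force: 30.0
```

{"fn": "step_arm", "kwargs": {
  "plan": [
    [[1, 0, 0, 0, -1], [2, 0, 0, 0, -1], [3, 0, 0, 0, -1], [4, 0, 0, 0, -1], [5, 0, 0, 0, -1], [6, 0, 0, 0, -1]]
  ]
}}

```text
t: 7.33
eef_pos: [491.2, 52.2, 22.7]
tcp_rot: [3.142, 0.0, 1.412]
ft_force: [-0.7, -6.0, 1.9]
opening: 0.208
grip_force: 30.0
```

{"fn": "step_arm", "kwargs": {
  "plan": [
    [[1, 0, 0, 0, -1], [2, 0, 0, 0, -1], [3, 0, 0, 0, -1], [4, 0, 0, 0, -1], [5, 0, 0, 0, -1]]
  ]
}}

```text
t: 7.75
eef_pos: [491.9, 57.1, 22.7]
tcp_rot: [3.142, 0.0, 1.412]
ft_force: [-0.1, -5.9, 2.8]
opening: 0.206
grip_force: 30.0
```

{"fn": "step_arm", "kwargs": {
  "plan": [
    [[1, 0, 0, 0, -1], [2, 0, 0, 0, -1], [3, 0, 0, 0, -1], [4, 0, 0, 0, -1], [5, 0, 0, 0, -1]]
  ]
}}

```text
t: 8.17
eef_pos: [492.7, 62.0, 22.7]
tcp_rot: [-3.142, 0.0, 1.412]
ft_force: [-0.7, -6.4, 2.1]
opening: 0.207
grip_force: 30.0
```

{"fn": "step_arm", "kwargs": {
  "plan": [
    [[1, 0, 0, 0, -1], [2, 0, 0, 0, -1], [3, 0, 0, 0, -1], [4, 0, 0, 0, -1]]
  ]
}}

```text
t: 8.5
eef_pos: [493.2, 65.1, 22.7]
tcp_rot: [-3.141, 0.001, 1.413]
ft_force: [-2.7, -24.0, 4.0]
opening: 0.208
grip_force: 30.0
```

The force jumped from 6 to 24 N with the bar's front about 36 mm past the mouth, which is the solid end. I'll relax slightly and release.

{"fn": "step_arm", "kwargs": {
  "plan": [
    [[-0.7, 0, 0, 0, -1], [-0.7, 0, 0, 0, -1]]
  ]
}}

```text
t: 8.67
eef_pos: [493.2, 64.9, 22.6]
tcp_rot: [-3.141, 0.0, 1.412]
ft_force: [-1.3, -9.9, 2.4]
opening: 0.206
grip_force: 30.0
```

{"fn": "step_arm", "kwargs": {
  "plan": [
    [[0, 0, 0, 0, -0.3], [0, 0, 0, 0, -0.3], [0, 0, 0, 0, -0.3], [0, 0, 0, 0, -0.3], [0, 0, -5, 0, -0.3], [0, 0, -30, 0, -0.3], [0, 0, -65, 0, -0.3], [0, 0, -100, 0, -0.3]]
  ]
}}

```text
t: 9.33
eef_pos: [492.6, 65.4, 123.6]
tcp_rot: [-3.14, 0.0, 1.412]
ft_force: [0.9, -0.0, 0.5]
opening: 0.349
grip_force: 0.0
```

{"fn": "step_arm", "kwargs": {
  "plan": [
    [[-30, 0, -30, 0, -0.3], [-60, 0, -40, 0, -0.3], [-60, 0, -40, 0, -0.3], [-60, 0, -40, 0, -0.3]]
  ]
}}

```text
t: 9.67
eef_pos: [483.8, 5.2, 163.7]
tcp_rot: [3.14, -0.0, 1.41]
ft_force: [0.5, -0.0, -0.5]
opening: 0.35
grip_force: 0.0
```

Run:
```python
from h import *
s=env.state();cal=env.get_calibration("wrist");im=env.read_camera("wrist");print(s['t'],s['eef_pos'],s['ft_force'],s['grip_force'])
o=np.array([505,137,0.]);u=np.array([.159,.987,0]);v=np.array([-.987,.159,0])
P=[o+x*u+y*v+[0,0,37] for x,y in((0,-10),(-124,-10),(-124,10),(0,10))]
cv2.polylines(im,[proj(cal,P).astype(int)],True,(255,0,255),1);cv2.imwrite("pics/w4.png",im)
```

```text
9.6667 [483.83817712   5.1792368  163.72186146] [ 0.45385583 -0.02407238 -0.47126234] 0.0
```

View pics/w4.png

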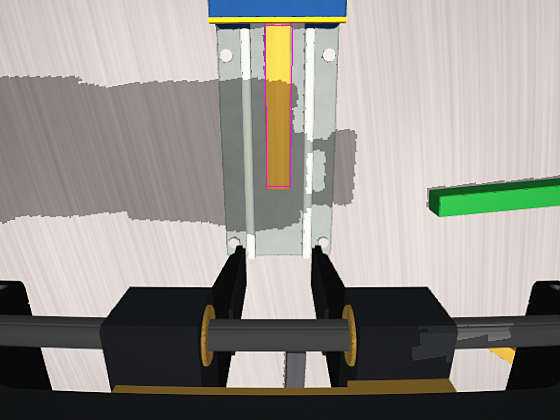

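The bar lies flat, straight and centred (columns 266–292). Its back end, at row 188, is where a 36 mm insertion predicts, and the gripper is clear.

```bash
python3 -c "
from cell import env
print(env.job_done())"
```

```text
the job is handed in; nothing more can be done
None
```

I laid the brass bar in the guide, slid it about 36 mm past the mouth until it met the hidden stop's solid end (24 N peak at the wrist, bar friction included), let go and handed the job in; the steel bar was not touched, and no verdict came back.

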